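# Find the tired microscope foot and push its tag down

## Task

Three sprung microscope feet that look alike stand side by side on the bench, each with a round black pad and, on the robot's side of it, a red tag. To find the one with the tired spring, press each black pad down about a centimetre with the fingertips and let it come up again, one at a time from the left to the right as the robot sees them; then push the red tag of the softest foot fully down, leaving the other two tags up. Lift nothing, do not shove the feet out of place, and leave the other things on the bench where they are.

Things in the scene. Friction and masses are not known exactly. Their poses are not given: they have to be found in the camera images.
- foot_a: loose sprung foot, about 1 kg, one of three alike: grey housing 92 wide (y), 40 high, on a thin black mat; origin at its underside (2 above the bench) below the centre of its pad. It reaches 40 along +x, 110 along -x; its tag is 77 along -x. x points away from the robot within 12 degrees, so the tag is on the robot's side. Places of the named feet, and which is soft, change independently
- pad_a_top (a point): centre of the upper face of foot_a's black rubber pad, 44 across, 70 above the bench when up; it goes straight down by up to 16 and springs back up when let go
- pad_a (a joint): how far foot_a's pad is pressed down, m: 0 up (at rest), 0.016 at its stop. Which foot is softest is not told: at 10 mm down the softest pad pushes back with about 4 N, the other two with 10 to 13 N
- tag_a_top (a point): centre of the upper face of foot_a's red tag head, 26 (x) x 34 (y) x 8, 65 above the bench when up and 50 when fully down, where the head rests on the housing
- tag_a (a joint): how far foot_a's tag is pushed down, m: 0 up (all start up), 0.015 fully down; it has no spring, moves against about 2.5 N of friction and stays where it is left. Only the softest foot's tag goes fully down; in the two others a catch stops it about half way (8 mm), and it stays there
- foot_b: loose sprung foot, about 1 kg, one of three alike: grey housing 92 wide (y), 40 high, on a thin black mat; origin at its underside (2 above the bench) below the centre of its pad. It reaches 40 along +x, 110 along -x; its tag is 77 along -x. x points away from the robot within 12 degrees, so the tag is on the robot's side. Places of the named feet, and which is soft, change independently
- pad_b_top (a point): centre of the upper face of foot_b's black rubber pad, 44 across, 70 above the bench when up; it goes straight down by up to 16 and springs back up when let go
- pad_b (a joint): how far foot_b's pad is pressed down, m: 0 up (at rest), 0.016 at its stop. Which foot is softest is not told: at 10 mm down the softest pad pushes back with about 4 N, the other two with 10 to 13 N
- tag_b_top (a point): centre of the upper face of foot_b's red tag head, 26 (x) x 34 (y) x 8, 65 above the bench when up and 50 when fully down, where the head rests on the housing
- tag_b (a joint): how far foot_b's tag is pushed down, m: 0 up (all start up), 0.015 fully down; it has no spring, moves against about 2.5 N of friction and stays where it is left. Only the softest foot's tag goes fully down; in the two others a catch stops it about half way (8 mm), and it stays there
- foot_c: loose sprung foot, about 1 kg, one of three alike: grey housing 92 wide (y), 40 high, on a thin black mat; origin at its underside (2 above the bench) below the centre of its pad. It reaches 40 along +x, 110 along -x; its tag is 77 along -x. x points away from the robot within 12 degrees, so the tag is on the robot's side. Places of the named feet, and which is soft, change independently
- pad_c_top (a point): centre of the upper face of foot_c's black rubber pad, 44 across, 70 above the bench when up; it goes straight down by up to 16 and springs back up when let go
- pad_c (a joint): how far foot_c's pad is pressed down, m: 0 up (at rest), 0.016 at its stop. Which foot is softest is not told: at 10 mm down the softest pad pushes back with about 4 N, the other two with 10 to 13 N
- tag_c_top (a point): centre of the upper face of foot_c's red tag head, 26 (x) x 34 (y) x 8, 65 above the bench when up and 50 when fully down, where the head rests on the housing
- tag_c (a joint): how far foot_c's tag is pushed down, m: 0 up (all start up), 0.015 fully down; it has no spring, moves against about 2.5 N of friction and stays where it is left. Only the softest foot's tag goes fully down; in the two others a catch stops it about half way (8 mm), and it stays there
- dropper: bystander, loose: white dropper bottle, 27 across, 66 high; origin under its centre
- oil: bystander, loose: amber bottle with black cap, 31 across, 62 high; origin under its centre
- petri: bystander, loose: petri dish, 61 across, 15 high; origin under its centre
- marker: bystander, loose: green and white marker lying along its y, 118 long, 16 thick; origin under its centre
- tweezers: bystander, loose: steel tweezers lying along their y, 124 long, 9 high; origin under their centre

How it is judged:
By the outcome, as a careful person would: the job done as asked, in the order asked, and still so for the second after the job is handed in, with the robot touching nothing.
It also fails if it takes over 51 s, if anything falls off the work surface, if the arm or the gripper's body presses on something with over 40 N, if the wrist force passes 120 N, or if a joint passes its speed limit or range.

## Robot

A 7-joint arm with a two-finger parallel gripper is mounted at the origin on a cart in front of the work surface, level with it; the furniture and walls round the work are solid. World frame = base frame: x ahead of the robot, y to its left, z up, the work surface at z = 0. Lengths are in m, angles in rad, forces in N, time in s.
With the tool pointing down it reaches from about 0.35 to 0.9 m from the base axis. Payload 8.1 kg.
Tool frame: the origin (TCP) lies midway between the tips of the shut fingers; the grasp point (between the pads) lies 19 mm behind it; z points along the fingers, y is the direction in which the jaws open and shut (so a half turn about z gives the same grasp; the last joint's range is limited). The gripper opens to 92 mm and grips with 3 to 60 N. Pads are 19 mm wide; open, the fingers measure 130 mm over their backs; the gripper's body (75 mm by 190 mm) begins 47 mm behind the grasp point.
Start: joints at [1.219, 0.434, 0.025, 1.573, -0.012, 1.134, -0.075], TCP at [0.154, -0.606, 0.227] pointing down, gripper open.
Joint ranges: [-2.62, 2.62], [-0.44, 2.09], [-1.27, 1.32], [0.08, 2.57], [-1.32, 4.46], [0.12, 2], [-2.74, 2.74]. Speed limits (rad/s): [2.22, 2.22, 3.01, 3.01, 3.14, 3.14, 3.14].

## Interface

Orientations are given as a rotation vector (axis times angle).
In Python, from cell import monitor, get_image, get_calibration, workorder, look_for, masks_of gives the robot as it stands.
- The arm moves only by the shell command python3 -m crank 'ROWS' [FORCE]. ROWS is JSON, a list of rows, each a list of 3 entries, a list of its own where there are three numbers: the shift along the tool's x, y, z in cm, then the turn about the tool's z in degrees, then the closure in counts, from 0 (fully open) to 255 (shut). A call has 1 to 5 rows; each row shifts and turns the commanded pose from where the row before left it, along the tool's axes as they then stand; what a row does not reach is not made up. A row lasts 1/10 s, in which the tool goes at most 50 mm and 8.59 degrees, less where a joint would pass 70% of its speed; a pose out of reach is approached as far as the arm can. A call with a gripper value outside its range is refused whole. The fingers move at their own pace and stop on an object; FORCE is the grip in N (left out, the last holds). Time passes only in rows, so rows that do not move let the fingers close. It gives the time, the measured TCP pose, the force and the opening at its end, in the units of the state.
- monitor.observe(): the state, without advancing time (a new reading comes with each control period).
- get_image(name): name is "scene" or "side" or "wrist"; returns (picture, depth): 420x560x3 uint8, red, green, blue; 420x560 float32, m along the optical axis (not along the pixel's ray), 0 where there is no reading.
- get_calibration(name): a dict with "fx", "fy", "cx", "cy" (pixels), "D" ([k1, k2, p1, p2, k3] as OpenCV has them; the pictures are not rectified), "R" (3x3) and "t" (3): a world point X has camera coordinates R X + t. Camera axes: x right, y down, z forward; pixel columns grow to the right and rows downward; lengths in m; the calibration is good to about 2 mm. A picture is of the moment at which its call begins: read the wrist's pose just before it. get_calibration takes no time and is no camera call; for the wrist camera it gives the pose at the moment of the call.
- workorder.sign_off(): hands the job in, once; it reports no verdict.
Trained networks look in the newest picture that a camera, given by its name, has taken for a name from the list of things; names that differ only in an ending like _2 or _b are one class to them, and where a whole thing is asked for, a point or a joint stands for the part that bears it (a point fixed in the world has none). Each returns a list of dicts, best first, with "score" (0 to 1); they miss things now and then, are a little off and sometimes report something else, mostly with a low value. They report only what shows in the picture. A call takes as long as a camera call.
- look_for(label, camera): "location" ([x, y, z] in m, in world coordinates, good to about 4 mm: the middle of the surface that is visible of it).
- masks_of(label, camera): "region" (420x560 bool, what is visible of it).
The state is a dict: "clock": time; "joints": joint angles; "dq": joint speeds; "joint_efforts": joint torques, N m; "position": TCP position; "ee_rot": TCP orientation; "force": force on the tool from outside, world axes, zero at the start; "ft_torque": the same for the moment, N m; "width": opening from 0.0 (shut) to 1.0 (fully open).
Only numpy, scipy, OpenCV 4.12 (cv2) and the standard library are available. Lean on these libraries where they do the work, as an engineer would, in place of code of your own. Each camera call takes 0.05 s, during which the arm holds its last target.

## Working session

There is one attempt and no reset: what is moved stays moved. The work goes in short steps, Python scripts to look and compute and a shell command to move; the robot and the scene stay as the last step left them, time stands still between calls to the robot, and variables do not carry over. Pictures are saved under pics/ and viewed, and the job is handed in when it is done.

```bash
ls; mkdir -p pics; python3 - <<'E'
from cell import monitor, get_image, get_calibration, look_for
import cv2, numpy as np
s=monitor.observe(); print(s)
for n in ("scene","side"):
    p,d=get_image(n); cv2.imwrite(f"pics/{n}0.png",p[:,:,::-1])
    c=get_calibration(n); print(n,np.array(c["R"]).round(3).tolist(),c["t"])
    for l in ("pad_a_top","tag_a_top","foot_a"):
        for r in look_for(l,n): print(l,r["score"],np.round(r["location"],4))
print(monitor.observe()["clock"])
E
```

```text
pics
{'clock': 0.0, 'joints': array([ 1.21941267,  0.43520834,  0.02494745,  1.57406993, -0.01156653,
        1.1340034 , -0.07510039]), 'dq': array([-0.00147962, -0.00027494, -0.00075416,  0.00084366,  0.00067681,
        0.00026779,  0.00074521]), 'joint_efforts': array([-8.77970851e-04, -6.67873192e+01,  9.84228440e-01, -3.14461112e+01,
       -6.06653024e-02,  4.26369812e-02,  1.71312377e-04]), 'position': array([ 0.15371684, -0.60528695,  0.22596429]), 'ee_rot': array([-3.11583167e+00, -3.89543981e-01,  5.48046111e-04]), 'force': array([0.47940352, 0.44440375, 0.0808752 ]), 'ft_torque': array([-0.0179135 , -0.04944241,  0.00554566]), 'width': 1.0000505727572713}
scene [[0.798, -0.602, 0.004], [-0.384, -0.514, -0.767], [0.464, 0.611, -0.641]] [-0.40304309  0.30448752  0.62065932]
pad_a_top 0.62 [0.496  0.2787 0.0661]
pad_a_top 0.54 [0.5704 0.2721 0.0645]
pad_a_top 0.4 [ 0.5173 -0.1792  0.0595]
tag_a_top 0.42 [0.4959 0.2807 0.0614]
tag_a_top 0.18 [ 0.5939 -0.1863  0.0698]
foot_a 0.93 [0.5512 0.0025 0.0446]
foot_a 0.69 [0.5282 0.2623 0.0434]
foot_a 0.62 [ 0.5525 -0.1958  0.0404]
side [[-0.931, -0.364, -0.011], [-0.224, 0.596, -0.771], [0.287, -0.716, -0.637]] [0.54589027 0.16522313 0.93380961]
pad_a_top 0.82 [0.5719 0.2866 0.0653]
tag_a_top 0.65 [0.4933 0.2872 0.0602]
foot_a 0.75 [0.5652 0.0422 0.0387]
foot_a 0.75 [ 0.5617 -0.1557  0.0397]
foot_a 0.67 [0.5299 0.2983 0.0396]
0.4
```

View images.

View pics/scene0.png

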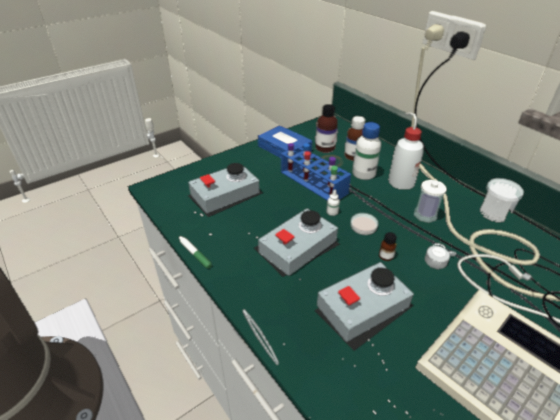

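View pics/side0.png

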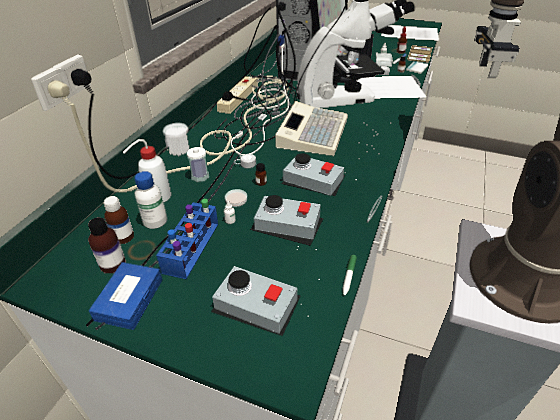

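```bash
cat > h.py <<'E'
import numpy as np, cv2
from cell import monitor,get_image,get_calibration
def ray(c,uv,z):
    K=np.array([[c["fx"],0,c["cx"]],[0,c["fy"],c["cy"]],[0,0,1.]])
    n=cv2.undistortPoints(np.array([[uv]],float),K,np.array(c["D"],float))[0,0]
    R=np.array(c["R"]);t=np.array(c["t"]); o=-R.T@t; d=R.T@np.array([n[0],n[1],1.])
    return o+d*(z-o[2])/d[2]
def world(c,d):
    K=np.array([[c["fx"],0,c["cx"]],[0,c["fy"],c["cy"]],[0,0,1.]])
    v,u=np.mgrid[0:420,0:560]
    n=cv2.undistortPoints(np.stack([u.ravel(),v.ravel()],1)[:,None].astype(float),K,np.array(c["D"],float))[:,0]
    z=d.ravel(); P=np.c_[n*z[:,None],z]
    return ((P-np.array(c["t"]))@np.array(c["R"])).reshape(420,560,3)
E
python3 - <<'E'
from h import *
seeds={"scene":[[(236,169),(208,181)],[(311,217),(285,237)],[(383,277),(349,296)]],"side":[[(240,277),(272,293)],[(274,202),(304,209)],[(303,159),(328,169)]]}
for n in seeds:
    p,d=get_image(n); c=get_calibration(n); W=world(c,d); p=p.astype(int)
    red=(p[...,0]>150)&(p[...,1]<80)&(p[...,2]<80)
    dark=p.sum(2)<150
    for pad,tag in seeds[n]:
        for nm,m,(u,v),z0 in (("pad",dark,pad,.070),("tag",red,tag,.065)):
            mm=np.zeros_like(m); mm[max(v-28,0):v+29,u-28:u+29]=True
            mm&=m&(abs(W[...,2]-z0)<.006)
            q=W[mm]; 
            if len(q)<5: print(nm,len(q),W[v,u]);continue
            # min/max centre
            mid=(np.percentile(q,3,0)+np.percentile(q,97,0))/2
            vv,uu=np.nonzero(mm)
            print(n,nm,len(q),np.median(q,0).round(4),mid.round(4),(np.percentile(q,97,0)-np.percentile(q,3,0)).round(3),"ray",ray(c,(uu.mean(),vv.mean()),z0).round(4))
E
```

```text
scene pad 131 [0.5719 0.2773 0.0699] [0.5724 0.2779 0.0685] [0.034 0.038 0.007] ray [0.5713 0.2765 0.07  ]
scene tag 79 [0.4955 0.2817 0.0648] [0.4958 0.283  0.064 ] [0.021 0.031 0.004] ray [0.4952 0.2813 0.065 ]
scene pad 194 [0.6004 0.0197 0.0697] [0.6017 0.0194 0.0685] [0.037 0.033 0.006] ray [0.6004 0.0188 0.07  ]
scene tag 127 [0.5239 0.0112 0.0647] [0.5249 0.0118 0.0639] [0.023 0.028 0.005] ray [0.5238 0.0109 0.065 ]
scene pad 307 [ 0.5976 -0.1868  0.0695] [ 0.599  -0.1866  0.0689] [0.038 0.034 0.005] ray [ 0.597  -0.1872  0.07  ]
scene tag 202 [ 0.5216 -0.1772  0.0644] [ 0.522  -0.1766  0.0645] [0.022 0.03  0.004] ray [ 0.5215 -0.1774  0.065 ]
side pad 286 [0.5713 0.2841 0.0702] [0.572  0.2829 0.0692] [0.037 0.037 0.007] ray [0.5715 0.2839 0.07  ]
side tag 176 [0.4954 0.286  0.0653] [0.4955 0.2854 0.0651] [0.024 0.032 0.004] ray [0.4953 0.2861 0.065 ]
side pad 168 [0.5997 0.0284 0.0703] [0.6004 0.0256 0.0686] [0.035 0.039 0.008] ray [0.5999 0.0275 0.07  ]
side tag 98 [0.525  0.0173 0.065 ] [0.5245 0.0166 0.0647] [0.024 0.031 0.005] ray [0.5246 0.0177 0.065 ]
side pad 121 [ 0.5974 -0.1791  0.0705] [ 0.5974 -0.1818  0.0691] [0.037 0.039 0.008] ray [ 0.5973 -0.1801  0.07  ]
side tag 68 [ 0.521  -0.1721  0.0653] [ 0.5212 -0.1729  0.0651] [0.023 0.03  0.005] ray [ 0.5211 -0.1727  0.065 ]
```

```bash
python3 - <<'E'
from h import *
H={}
for n in ("scene","side"):
    p,d=get_image(n); c=get_calibration(n); W=world(c,d); q=W[(d>0)]
    q=q[(q[:,2]>.03)&(q[:,2]<.5)&(q[:,0]>.2)&(q[:,0]<1)&(abs(q[:,1])<.7)]
    for x,y,z in q:
        k=(int(np.floor(x/.05)),int(np.floor(y/.05))); H.setdefault(k,[]).append(z)
print("y\\x",[round(i*.05,2) for i in range(4,20)])
for j in range(13,-15,-1):
    print("%5.2f"%(j*.05),*["%4d"%(1000*np.percentile(H[(i,j)],98)) if len(H.get((i,j),[]))>2 else "   ." for i in range(4,20)])
s=monitor.observe(); 
from scipy.spatial.transform import Rotation as R
print(s["clock"],R.from_rotvec(s["ee_rot"]).as_matrix().round(3))
M=R.from_rotvec(s["ee_rot"]).as_matrix()
print(M.T@(np.array([.35,-.25,.2])-s["position"])*100, M.T@(np.array([.572,.28,.2])-np.array([.35,-.25,.2]))*100)
E
```

```text
y\x [0.2, 0.25, 0.3, 0.35, 0.4, 0.45, 0.5, 0.55, 0.6, 0.65, 0.7, 0.75, 0.8, 0.85, 0.9, 0.95]
 0.65    .    .    .    .    .    .    .    .    .    .    .    .    .    .    .    .
 0.60    .    .    .    .    .    .    .    .    .    .    .    .    .    .    .    .
 0.55    .    .    .    .    .    .    .    .    .    .    .    .    .    .    .    .
 0.50    .    .    .    .    .    .    .    .    .    .    .    .    .    .    .    .
 0.45    .    .    .    .    .    .    .    .    .    .    .    .    .    .    .    .
 0.40    .    .    .    .    .    .    .    .    .    .   38   38   38    .    .    .
 0.35    .    .    .    .    .    .    .    .    .    .   38   39   39    .    .    .
 0.30    .    .    .    .    .   63   60   68   45    .    .   38   39  134  135    .
 0.25    .    .    .    .    .   66   65   72   44    .   92   64    .  135  135    .
 0.20    .    .    .    .    .   45   44   44   46    .   92   93    .    .  121    .
 0.15    .    .    .    .    .    .    .    .    .    .   92   64    .  145  142    .
 0.10    .    .    .    .    .    .    .    .    .    .   92 
[... 868 characters left out ...]
.    .    .    .
-0.45    .    .    .    .    .    .    .   35   39   42   50    .    .    .    .    .
-0.50    .    .    .    .    .    .    .   35   39   41   50    .    .    .    .   61
-0.55    .    .    .    .    .    .    .   36   38   42   52   52    .    .    .   62
-0.60    .    .    .    .    .    .    .   34   88   88  198  109    .    .   31   40
-0.65    .    .    .    .    .    .    .    .   97  278  234  169   84   42   36   39
-0.70  335    .    .    .    .    .  141  299  335  298  269  204  183   85   85   40
0.6 [[ 0.969  0.246 -0.   ]
 [ 0.246 -0.969 -0.   ]
 [-0.     0.    -1.   ]]
[ 27.76693405 -29.65461961   2.67038404] [ 3.45644167e+01 -4.59036065e+01 -2.49630660e-03]
```

```bash
python3 -m crank '[[[3.3,-3.5,0],0,255],[[3.3,-3.5,0],0,255],[[3.3,-3.5,0],0,255],[[3.3,-3.5,0],0,255],[[3.3,-3.5,0],0,255]]' 20
```

```text
clock: 1.1
position: [0.2714, -0.3938, 0.2269]
ee_rot: [3.117, 0.389, 0.0]
force: [2.3, -0.3, -0.7]
width: 0.611
```

```bash
python3 -m crank '[[[3.3,-3.6,0],0,255],[[3.3,-3.6,0],0,255],[[3.3,-3.6,0],0,255],[[3.3,-3.6,0],0,255],[[3.3,-3.6,0],0,255]]'
```

```text
clock: 1.6
position: [0.387, -0.1787, 0.2272]
ee_rot: [3.117, 0.389, 0.001]
force: [0.7, -1.2, 0.6]
width: 0.18
```

```bash
python3 -m crank '[[[2.9,-3.9,0.5],0,255],[[2.9,-3.9,0.5],0,255],[[2.9,-3.9,0.5],0,255],[[2.9,-3.9,0.5],0,255],[[2.9,-3.9,0.5],0,255]]'
```

```text
clock: 2.1
position: [0.4795, 0.046, 0.2019]
ee_rot: [3.117, 0.389, 0.001]
force: [0.9, -0.9, 0.2]
width: 0.01
```

```bash
python3 -m crank '[[[2.9,-3.9,0.5],0,255],[[2.9,-3.9,0.5],0,255],[[2.9,-3.9,0.5],0,255],[[2,-2.5,0.5],0,255],[[0,0,0],0,255]]'
cat > g.py <<'E'
import sys; from h import *
from scipy.spatial.transform import Rotation as R
s=monitor.observe(); M=R.from_rotvec(s["ee_rot"]).as_matrix()
print(s["clock"],s["position"].round(4),"force",s["force"].round(2),"tool shift cm",(M.T@(np.array(eval(sys.argv[1]))-s["position"])*100).round(2), M.round(3).tolist())
E
python3 g.py '[.572,.280,.08]'
```

```text
clock: 2.6
position: [0.5477, 0.2136, 0.181]
ee_rot: [-3.113, -0.398, 0.0]
force: [0.2, -0.0, -0.5]
width: 0.006
2.6 [0.5477 0.2136 0.181 ] force [ 0.21 -0.01 -0.54] tool shift cm [ 4.02 -5.78 10.11] [[0.968, 0.252, -0.001], [0.252, -0.968, 0.003], [0.0, -0.003, -1.0]]
```

```bash
python3 -m crank '[[[2,-2.9,2],0,255],[[2,-2.9,2],0,255],[[0,0,2.5],0,255],[[0,0,2],0,255],[[0,0,0],0,255]]'
python3 g.py '[.572,.280,.07]'
```

```text
clock: 3.1
position: [0.5705, 0.2723, 0.0939]
ee_rot: [3.115, 0.389, -0.008]
force: [0.4, -0.4, 0.7]
width: 0.008
3.1 [0.5705 0.2723 0.0939] force [ 0.35 -0.43  0.71] tool shift cm [ 0.35 -0.72  2.39] [[0.969, 0.246, -0.004], [0.246, -0.969, -0.003], [-0.005, 0.002, -1.0]]
```

```bash
python3 -m crank '[[[0.2,-0.4,0],0,255],[[0,0,0],0,255],[[0,0,0.8],0,255],[[0,0,0],0,255],[[0,0,0],0,255]]'
python3 g.py '[.572,.280,.07]'
```

```text
clock: 3.6
position: [0.5731, 0.2784, 0.0888]
ee_rot: [3.117, 0.389, -0.0]
force: [-0.3, 0.1, -1.0]
width: 0.005
3.6 [0.5731 0.2784 0.0888] force [-0.3   0.07 -1.02] tool shift cm [-0.06 -0.19  1.88] [[0.969, 0.246, -0.0], [0.246, -0.969, -0.0], [-0.0, 0.0, -1.0]]
```

```bash
python3 -m crank '[[[0,-0.1,0.7],0,255],[[0,0,0.7],0,255],[[0,0,0.2],0,255],[[0,0,0],0,255],[[0,0,0],0,255]]'
python3 g.py '[.572,.280,.06]'
```

```text
clock: 4.1
position: [0.5728, 0.2797, 0.0726]
ee_rot: [3.117, 0.39, -0.0]
force: [0.2, -0.2, -0.9]
width: 0.004
4.1 [0.5728 0.2797 0.0726] force [ 0.2  -0.21 -0.94] tool shift cm [-0.07 -0.05  1.26] [[0.969, 0.246, -0.0], [0.246, -0.969, -0.0], [-0.0, 0.0, -1.0]]
```

```bash
python3 -m crank '[[[0,0,0.3],0,255],[[0,0,0.3],0,255],[[0,0,0],0,255],[[0,0,0],0,255]]'
python3 g.py '[.572,.280,.06]'
```

```text
clock: 4.5
position: [0.573, 0.2797, 0.0669]
ee_rot: [-3.117, -0.39, -0.001]
force: [0.0, -0.3, 1.7]
width: 0.003
4.5 [0.573  0.2797 0.0669] force [ 0.04 -0.29  1.71] tool shift cm [-0.09 -0.05  0.69] [[0.969, 0.246, 0.0], [0.246, -0.969, 0.0], [0.0, -0.0, -1.0]]
```

```bash
python3 -m crank '[[[0,0,0.3],0,255],[[0,0,0],0,255],[[0,0,0],0,255]]'
python3 -m crank '[[[0,0,0.4],0,255],[[0,0,0],0,255],[[0,0,0],0,255],[[0,0,0],0,255]]'
python3 - <<'E'
from h import *
for n in ("scene","side"):
    p,d=get_image(n); cv2.imwrite(f"pics/{n}1.png",p[:,:,::-1])
    print(monitor.observe()["force"],monitor.observe()["position"])
E
```

```text
clock: 4.8
position: [0.573, 0.2797, 0.0638]
ee_rot: [-3.117, -0.39, -0.001]
force: [1.8, 0.1, 2.1]
width: 0.003
clock: 5.2
position: [0.573, 0.2797, 0.0599]
ee_rot: [-3.117, -0.39, -0.001]
force: [0.7, 0.2, 4.2]
width: 0.002
[1.33358358 0.11851732 4.18505631] [0.57296491 0.27969428 0.05986472]
[1.2682203  0.08026757 4.56800395] [0.57297991 0.27969795 0.05986299]
```

```bash
python3 -m crank '[[[0,0,-0.6],0,255],[[0,0,-0.9],0,255],[[0,0,-2.5],0,255],[[0,0,0],0,255],[[0,0,0],0,255]]'
python3 g.py '[.600,.023,.10]'
```

```text
clock: 5.8
position: [0.5727, 0.2794, 0.1003]
ee_rot: [3.117, 0.389, 0.001]
force: [0.2, -0.5, -1.2]
width: 0.008
5.8 [0.5727 0.2794 0.1003] force [ 0.23 -0.46 -1.24] tool shift cm [-3.67 25.53  0.03] [[0.969, 0.246, 0.0], [0.246, -0.969, -0.0], [0.0, 0.0, -1.0]]
```

View pics/side1.png

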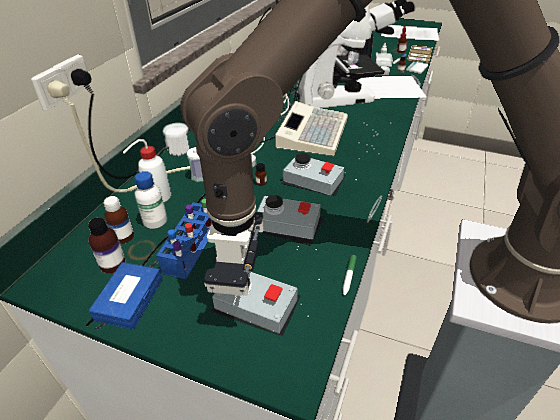

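The picture shows the gripper over the left foot's pad at about (235,277), with its tag at (273,293) still up. Next is the middle foot.

```bash
python3 -m crank '[[[-0.7,4.9,0],0,255],[[-0.7,4.9,0],0,255],[[-0.7,4.9,0],0,255],[[-0.7,4.9,0],0,255],[[-0.7,4.9,0],0,255]]'
python3 -m crank '[[[0,0.7,0.7],0,255],[[0,0,0.7],0,255],[[0,0,0],0,255],[[0,0,0],0,255]]'
python3 g.py '[.600,.023,.07]'
```

```text
clock: 6.3
position: [0.5982, 0.0313, 0.0989]
ee_rot: [3.117, 0.39, -0.003]
force: [0.6, 0.2, -0.6]
width: 0.004
clock: 6.7
position: [0.6002, 0.0291, 0.0853]
ee_rot: [-3.116, -0.394, 0.002]
force: [-0.0, -0.6, -0.5]
width: 0.004
6.7 [0.6002 0.0291 0.0853] force [-0.05 -0.59 -0.54] tool shift cm [-0.17  0.59  1.53] [[0.968, 0.249, -0.001], [0.249, -0.968, 0.001], [-0.001, -0.001, -1.0]]
```

```bash
python3 -m crank '[[[-0.2,0.6,0],0,255],[[0,0,0.7],0,255],[[0,0,0.6],0,255],[[0,0,0],0,255],[[0,0,0],0,255]]'
python3 g.py '[.600,.023,.06]'
```

```text
clock: 7.2
position: [0.6003, 0.0206, 0.0724]
ee_rot: [-3.117, -0.39, 0.001]
force: [0.5, -0.2, 0.1]
width: 0.001
7.2 [0.6003 0.0206 0.0724] force [ 0.47 -0.17  0.08] tool shift cm [ 0.03 -0.24  1.24] [[0.969, 0.246, -0.001], [0.246, -0.969, 0.0], [-0.001, -0.0, -1.0]]
```

```bash
python3 -m crank '[[[0,0,0.3],0,255],[[0,0,0.2],0,255],[[0,0,0],0,255],[[0,0,0],0,255]]'
python3 g.py '[.600,.023,.06]'
```

```text
clock: 7.6
position: [0.6008, 0.0207, 0.068]
ee_rot: [-3.117, -0.39, -0.001]
force: [0.8, 1.1, 4.8]
width: -0.0
7.6 [0.6008 0.0207 0.068 ] force [0.78 1.09 4.75] tool shift cm [-0.03 -0.25  0.8 ] [[0.969, 0.246, 0.001], [0.246, -0.969, 0.0], [0.001, -0.0, -1.0]]
```

```bash
python3 -m crank '[[[0,0,0.4],0,255],[[0,0,0],0,255],[[0,0,0],0,255]]'
python3 -m crank '[[[0,0,0.5],0,255],[[0,0,0],0,255],[[0,0,0],0,255],[[0,0,0],0,255]]'
```

```text
clock: 7.9
position: [0.6009, 0.0206, 0.0641]
ee_rot: [-3.117, -0.39, -0.002]
force: [0.1, 0.9, 6.1]
width: 0.005
clock: 8.3
position: [0.601, 0.0207, 0.0595]
ee_rot: [3.117, 0.39, 0.002]
force: [-1.5, 0.5, 11.3]
width: 0.002
```

Stiff (11 N at about 10 mm). Release it and go to the right foot.

```bash
python3 -m crank '[[[0,0,-0.6],0,255],[[0,0,-0.9],0,255],[[0,0,-2.5],0,255],[[0,0,0],0,255],[[0,0,0],0,255]]'
python3 g.py '[.598,-.184,.10]'
```

```text
clock: 8.8
position: [0.6004, 0.0201, 0.0989]
ee_rot: [3.117, 0.389, 0.0]
force: [0.7, -0.6, -0.5]
width: 0.003
8.8 [0.6004 0.0201 0.0989] force [ 0.68 -0.61 -0.55] tool shift cm [-5.26 19.73 -0.11] [[0.969, 0.246, 0.0], [0.246, -0.969, -0.0], [0.0, 0.0, -1.0]]
```

```bash
python3 -m crank '[[[-1.2,4.7,0],0,255],[[-1.3,4.7,0],0,255],[[-1.3,4.7,0],0,255],[[-1.3,4.7,0],0,255],[[-0.1,0.9,0],0,255]]'
python3 -m crank '[[[0,0,0.8],0,255],[[0,0,0.7],0,255],[[0,0,0],0,255],[[0,0,0],0,255]]'
python3 g.py '[.598,-.184,.07]'
```

```text
clock: 9.3
position: [0.5961, -0.1922, 0.097]
ee_rot: [3.115, 0.375, -0.006]
force: [-1.0, 0.3, -1.3]
width: 0.006
clock: 9.7
position: [0.5985, -0.181, 0.0832]
ee_rot: [-3.116, -0.394, 0.001]
force: [0.2, -0.1, -0.6]
width: -0.001
9.7 [ 0.5985 -0.181   0.0832] force [ 0.23 -0.13 -0.56] tool shift cm [-0.12  0.28  1.32] [[0.968, 0.249, -0.001], [0.249, -0.968, 0.001], [-0.001, -0.001, -1.0]]
```

```bash
python3 -m crank '[[[0,0.2,0],0,255],[[0,0,0.6],0,255],[[0,0,0.5],0,255],[[0,0,0],0,255],[[0,0,0],0,255]]'
python3 -m crank '[[[0,0,0.3],0,255],[[0,0,0.3],0,255],[[0,0,0],0,255],[[0,0,0],0,255]]'
python3 g.py '[.598,-.184,.06]'
```

```text
clock: 10.2
position: [0.5989, -0.1852, 0.0725]
ee_rot: [-3.117, -0.39, 0.001]
force: [0.0, -0.4, 0.1]
width: 0.006
clock: 10.6
position: [0.5995, -0.1853, 0.0672]
ee_rot: [3.117, 0.39, 0.001]
force: [-1.2, -0.1, 4.6]
width: 0.004
10.6 [ 0.5995 -0.1853  0.0672] force [-1.24 -0.12  4.59] tool shift cm [-0.11 -0.16  0.72] [[0.969, 0.246, 0.001], [0.246, -0.969, -0.0], [0.001, 0.0, -1.0]]
```

```bash
python3 -m crank '[[[0,0,0.4],0,255],[[0,0,0],0,255],[[0,0,0],0,255]]'
python3 -m crank '[[[0,0,0.4],0,255],[[0,0,0],0,255],[[0,0,0],0,255],[[0,0,0],0,255]]'
```

```text
clock: 10.9
position: [0.5995, -0.1853, 0.0635]
ee_rot: [3.117, 0.39, 0.001]
force: [-1.4, 0.2, 8.4]
width: 0.008
clock: 11.3
position: [0.5995, -0.1853, 0.06]
ee_rot: [3.117, 0.389, 0.002]
force: [-3.3, 0.7, 12.4]
width: 0.008
```

Right is also stiff (12 N), so the left foot is the soft one. Release and go to its tag.

```bash
python3 -m crank '[[[0,0,-0.6],0,255],[[0,0,-0.9],0,255],[[0,0,-3],0,255],[[0,0,-0.5],0,255],[[0,0,0],0,255]]'
python3 -m crank '[[[0.1,-4.8,0],0,255],[[0.2,-4.8,0],0,255],[[0.1,-4.8,0],0,255],[[0.2,-4.8,0],0,255],[[0.1,-4.8,0],0,255]]'
python3 -m crank '[[[0.1,-4.8,0],0,255],[[0.2,-4.8,0],0,255],[[0.1,-4.8,0],0,255],[[0.2,-4.8,0],0,255],[[0,0,0],0,255]]'
python3 g.py '[.4955,.284,.09]'
```

```text
clock: 11.8
position: [0.5996, -0.1854, 0.1097]
ee_rot: [3.117, 0.389, 0.003]
force: [-0.1, -0.3, -0.2]
width: 0.002
clock: 12.3
position: [0.5454, 0.0505, 0.1077]
ee_rot: [3.117, 0.389, -0.002]
force: [0.8, 0.8, 0.5]
width: 0.008
clock: 12.8
position: [0.5018, 0.245, 0.1083]
ee_rot: [-3.111, -0.405, 0.002]
force: [-0.6, 0.1, 1.1]
width: 0.003
12.8 [0.5018 0.245  0.1083] force [-0.59  0.09  1.13] tool shift cm [ 0.39 -3.92  1.85] [[0.967, 0.256, -0.002], [0.256, -0.967, 0.005], [-0.0, -0.005, -1.0]]
```

Re-measure the feet from the camera before pressing (the tag's height, and displacement since the start).

```bash
python3 -m crank '[[[0.3,-3.6,0],0,255],[[0,0,0],0,255],[[0,0,0],0,255]]'
cat > tags.py <<'E'
from h import *
import sys
from scipy import ndimage
for n in ("scene","side"):
    p,d=get_image(n); cv2.imwrite(f"pics/{n}_{sys.argv[1]}.png",p[:,:,::-1]); c=get_calibration(n); W=world(c,d); p=p.astype(int)
    m=(p[...,0]>110)&(p[...,1]<80)&(p[...,2]<80)&(W[...,0]>.4)&(W[...,0]<.62)&(W[...,2]>.044)
    L,k=ndimage.label(m)
    for i in range(1,k+1):
        q=W[L==i]
        if len(q)>15: print(n,len(q),np.median(q,0).round(4))
E
python3 tags.py 2; python3 g.py '[.4955,.284,.07]'
```

```text
clock: 13.1
position: [0.4985, 0.2725, 0.1077]
ee_rot: [3.116, 0.393, -0.003]
force: [1.0, -0.7, 0.4]
width: 0.003
scene 103 [0.4961 0.2791 0.0647]
scene 167 [0.5247 0.0113 0.0646]
scene 208 [ 0.5211 -0.1778  0.0643]
side 80 [ 0.5214 -0.1711  0.0649]
side 108 [0.5233 0.018  0.0654]
side 181 [0.4947 0.2879 0.0652]
13.2 [0.4993 0.2709 0.1079] force [ 0.22 -0.04  0.1 ] tool shift cm [-0.04 -1.37  3.79] [[0.969, 0.245, -0.001], [0.245, -0.969, -0.001], [-0.001, 0.001, -1.0]]
```

```bash
python3 -m crank '[[[0,-1.3,1],0,255],[[0,0,1],0,255],[[0,0,1],0,255],[[0,0,0],0,255],[[0,0,0],0,255]]'
python3 g.py '[.4955,.284,.065]'
```

```text
clock: 13.7
position: [0.496, 0.2844, 0.0781]
ee_rot: [3.117, 0.389, -0.002]
force: [0.9, 0.8, 0.5]
width: 0.005
13.7 [0.496  0.2844 0.0781] force [0.87 0.78 0.53] tool shift cm [-0.06  0.02  1.31] [[0.969, 0.246, -0.001], [0.246, -0.969, -0.001], [-0.001, 0.001, -1.0]]
```

```bash
python3 -m crank '[[[0,0,0.6],0,255],[[0,0,0.5],0,255],[[0,0,0.4],0,255],[[0,0,0.4],0,255],[[0,0,0],0,255]]'
python3 -m crank '[[[0,0,0.3],0,255],[[0,0,0.3],0,255],[[0,0,0],0,255],[[0,0,0],0,255]]'
```

```text
clock: 14.2
position: [0.4961, 0.2848, 0.0592]
ee_rot: [3.117, 0.39, -0.001]
force: [-1.0, -0.3, -0.5]
width: 0.005
clock: 14.6
position: [0.4961, 0.2849, 0.0535]
ee_rot: [3.117, 0.39, -0.0]
force: [1.1, 0.2, -0.1]
width: 0.004
```

```bash
python3 -m crank '[[[0,0,0.2],0,255],[[0,0,0.2],0,255],[[0,0,0],0,255],[[0,0,0],0,255]]'
python3 -m crank '[[[0,0,0.2],0,255],[[0,0,0],0,255],[[0,0,0],0,255]]'
```

```text
clock: 15.0
position: [0.4962, 0.285, 0.0503]
ee_rot: [3.117, 0.39, 0.001]
force: [-2.6, -1.3, 9.8]
width: 0.005
clock: 15.3
position: [0.4963, 0.2851, 0.05]
ee_rot: [3.117, 0.39, 0.002]
force: [-6.1, -6.5, 29.9]
width: 0.003
```

Firm stop at z = 0.050, so the tag is fully down. Lift clear and check.

```bash
python3 -m crank '[[[0,0,-0.6],0,255],[[0,0,-2],0,255],[[0,0,-4],0,255],[[-2,0,-4],0,255],[[-4,0,-2],0,255]]'
python3 -m crank '[[[-4,0,-1],0,255],[[-4,0,0],0,255],[[0,0,0],0,255],[[0,0,0],0,255]]'
python3 tags.py 3
python3 - <<'E'
from h import *
old={"scene":"pics/scene0.png","side":"pics/side0.png"}
a=[]
for n in old:
    p,d=get_image(n);c=get_calibration(n);W=world(c,d);s=p.astype(int).sum(2)
    for x,y in((.572,.28),(.6,.023),(.598,-.184)):
        m=(np.hypot(W[...,0]-x,W[...,1]-y)<.018)&(W[...,2]>.05)&(s<150); 
        print(n,m.sum(),np.median(W[m],0).round(4) if m.any() else None)
E
```

```text
clock: 15.8
position: [0.4405, 0.2715, 0.1766]
ee_rot: [-3.115, -0.386, -0.007]
force: [-0.4, 0.8, 0.3]
width: 0.004
clock: 16.2
position: [0.3604, 0.2502, 0.184]
ee_rot: [3.117, 0.391, 0.002]
force: [-0.3, 0.2, 0.8]
width: 0.006
scene 80 [0.4959 0.2769 0.0499]
scene 136 [0.5237 0.0105 0.0643]
scene 209 [ 0.5212 -0.1777  0.0644]
side 77 [ 0.5212 -0.1698  0.0654]
side 105 [0.5245 0.0188 0.0649]
side 179 [0.4953 0.2872 0.0501]
scene 73 [0.572  0.2764 0.0703]
scene 114 [0.6001 0.0203 0.0698]
scene 193 [ 0.598  -0.1849  0.0695]
side 191 [0.572  0.2806 0.0705]
side 107 [0.5997 0.0236 0.0702]
side 75 [ 0.5981 -0.1835  0.0706]
```

View pics/side_3.png

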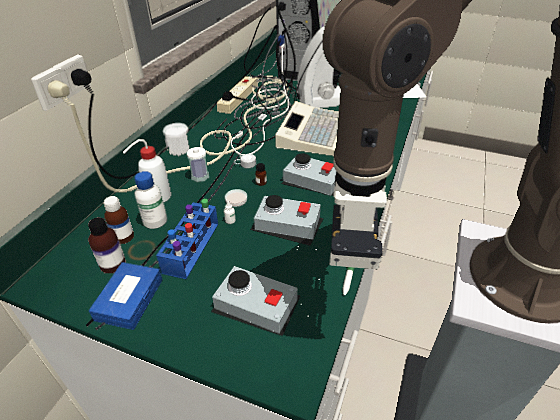

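View pics/scene_3.png

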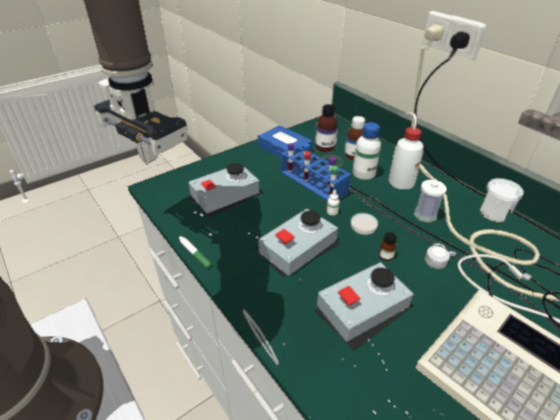

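Both pictures show the left foot's tag down (side (274,297), scene (208,184)) and the other two tags up. All the pads are up, and the bystanders are where they started. The gripper is clear of everything.

```bash
python3 -c "
from cell import workorder; print(workorder.sign_off())"
```

```text
the job is handed in; nothing more can be done
None
```

The left foot has the tired spring, and its red tag is now fully down; the other two tags are still up. I handed the job in at about 16.5 s of robot time.

- **Pads:** I pressed each pad about 10 mm with the shut fingertips, left to right. They pushed back with about 4.2 N (left), 11.3 N (middle) and 12.4 N (right).
- **Tag:** The left foot's tag stopped firmly at 50 mm above the bench, with about 30 N on it at the end.

The last camera check put the left tag at 50 mm and the other two at 64–65 mm. All three pads were back up at about 70 mm. The feet's tags and pads had not moved within the measuring error, and the bystanders looked untouched by eye.

The two cameras disagree by up to about 10 mm in y, which I handled by averaging them. The force reading has about 1 N of noise and read near zero partway down the tag, so I relied on the firm stop and the measured height instead.

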